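# Re-fit the strip-rolling head and try its treadle

## Robot

A 6-joint arm with a two-finger parallel gripper is mounted at the origin on the work surface. World frame = base frame: x ahead of the robot, y to its left, z up, the work surface at z = 0. Lengths are in mm, angles in rad, forces in N, time in s.
With the tool pointing down it reaches from about 400 to 925 mm from the base axis. Payload 12.5 kg.
Tool frame: the origin (TCP) lies between the finger pads; the fingertips stand 14 mm ahead of it and the grasp point (between the pads) lies 5 mm behind it; x points along the fingers, y is the direction in which the jaws open and shut, and the axes are right-handed (so a half turn about x gives the same grasp; the last joint's range is limited). The gripper opens to 95 mm and grips with 3 to 60 N. Pads are 20 mm wide; open, the fingers measure 119 mm over their backs; the gripper's body (75 mm by 180 mm) begins 59 mm behind the grasp point.
Start: joints at [1.036, 0.491, 1.559, -0, 1.092, -0.106], TCP at [259.848, 568.44, 228.661] pointing down, gripper open.
Joint ranges: [-3.1, 3.1], [-0.84, 2.19], [0.05, 2.79], [-1.13, 4.28], [0.06, 2.93], [-2.69, 2.69]. Speed limits (rad/s): [2.22, 2.22, 2.79, 3.14, 3.14, 3.14].

## Interface

Orientations are given as [roll, pitch, yaw] about the fixed x, y, z axes, in that order (R = Rz(yaw) Ry(pitch) Rx(roll)).
In Python, from cell import env, cams gives the robot as it stands.
- The arm moves only by the tool carry_out, never from a script. Its arguments are lists of equal length, an entry for each row: "grip": the closure, from -1 (fully open) to 1 (shut); "linear": the shift along the tool's x, y, z scaled (see below), a list of three; "turn": the turn about the tool's x scaled (see below). In form: {"grip": [grip, ...], "linear": [[tx, ty, tz], ...], "turn": [turn, ...]}. A call has 1 to 5 rows; each row shifts and turns the commanded pose from where the row before left it, along the tool's axes as they then stand; what a row does not reach is not made up. The controller multiplies each number of a shift by 0.5 m and each number of a turn by 180 degrees. A row lasts 1/10 s, in which the tool goes at most 50 mm and 8.59 degrees, less where a joint would pass 70% of its speed; a pose out of reach is approached as far as the arm can. A call with a number of a shift or a turn outside -1 to 1 is refused whole. A call with a gripper value outside its range is refused whole. The fingers move at their own pace and stop on an object; the grip force is fixed at half the most. Time passes only in rows, so rows that do not move let the fingers close. It gives the time, the measured TCP pose, the force and the opening at its end, in the units of the state.
- env.state(): the state, without advancing time (a new reading comes with each control period).
- cams.read_camera(name): name is "scene" or "top" or "wrist"; returns the picture (384x512x3 uint8, blue, green, red); there is no depth.
- cams.camera_info(name): a dict with "fx", "fy", "cx", "cy" (pixels), "view" (4x4, takes a point from world to camera coordinates). Camera axes: x right, y down, z forward; pixel columns grow to the right and rows downward; lengths in mm; the calibration is good to about 2 mm. The wrist camera is an equidistant fisheye: a pixel r from the principal point sees the ray r / f radians off the axis. A picture is of the moment at which its call begins: read the wrist's pose just before it. camera_info takes no time and is no camera call; for the wrist camera it gives the pose at the moment of the call.
- env.job_done(): hands the job in, once; it reports no verdict.
The state is a dict: "t": time; "joints": joint angles; "qvel": joint speeds; "tau": joint torques, N m; "eef_pos": TCP position; "tcp_rot": TCP orientation; "ft_force": force on the tool from outside, world axes, zero at the start; "moment": the same for the moment, N m; "opening": opening from 0.0 (shut) to 1.0 (fully open).
Only numpy, scipy, OpenCV 4.12 (cv2) and the standard library are available. Lean on these libraries where they do the work, as an engineer would, in place of code of your own. Each camera call takes 0.05 s, during which the arm holds its last target. There are 200 camera calls.

## Task

First lift every worn rust-brown roller (one or two) off its stud and put it in the red scrap tub. Then slide every blue roller that is there fully down onto a stud of its own (any stud, any order) and fit the red pulley on the drive shaft, turned so that its keyway drops over the orange key and it sits fully home. When all is fitted, press the treadle right down to its stop and let it come back up; leave the other tools and things on the bench where they are.

Things in the scene. Friction and masses are not known exactly. Their poses are not given: they have to be found in the camera images.
- head: fixed green plate 280 x 330 x 20 mm of a strip-rolling head, carrying a keyed drive shaft, three plain roller studs and a treadle. Origin: under the drive shaft's centre, at bench level; z up. The single orange key stands out of the drive shaft on this body's +x side. Studs lie on its +y side, the treadle on its -y side.
- drive_seat (a point): centre of the collar (60 mm across, 26 mm above the bench) on which the pulley sits when home. From it the shaft stands up: 36 mm diameter, straight for 70 mm, then tapering to 20 mm diameter at 84 mm. The orange key runs from here up to 30 mm, 8 mm wide, its outer face 26 mm from the axis, toward the head's +x.
- pulley: loose pulley, 66 mm tall, about 0.5 kg: red grooved disc 110 mm across, 28 mm high, aluminium boss 62 mm across above it. Bore 39 mm; one keyway, 12 mm wide, out to 27 mm from the axis, full height, toward the pulley's own +x (white stripe on the disc likewise). Origin: centre of underside, z up; starts upright. Off the key it hangs up 28 to 30 mm too high; x axis must match the head's within 0.08 rad.
- worn1: rust-brown grooved worn roller, 60 mm diameter, 60 mm tall, 0.25 kg, bore 25 mm; origin at the centre of its underside. Starts fully down on stud 1. May be absent (None from the very start).
- worn2: rust-brown grooved worn roller, 60 mm diameter, 60 mm tall, 0.25 kg, bore 25 mm; origin at the centre of its underside. Starts fully down on stud 2. May be absent (None from the very start).
- tub: red open scrap tub 150 x 150 mm, 70 mm high, walls and floor 5 mm, fixed; origin at the centre of its underside.
- treadle (a joint): treadle hinge angle: 0 = up (sprung rest), 0.30 rad = down on its stop. The spring takes about 3 N on the pad to start it and about 11 N to hold it on the stop; it springs back up by itself.
- treadle_pad (a point): middle of the top of the treadle's black pad with yellow ribs (75 x 60 mm), about 86 mm above the bench when up and some 34 mm lower when on the stop. The hinge lies 112 mm from it toward the head's +x, its pin level and 58 mm above the bench, along the head's y.
- stud1_seat (a point): centre of the shoulder washer of stud 1 (26 mm above the bench), where a roller's underside sits when home. The stud stands up from it: 22 mm diameter, straight for 62 mm, then tapering to 10 mm diameter at 74 mm. Neighbouring studs, and the drive shaft, are 120 mm apart between centres.
- stud2_seat (a point): centre of the shoulder washer of stud 2 (26 mm above the bench), where a roller's underside sits when home. The stud stands up from it: 22 mm diameter, straight for 62 mm, then tapering to 10 mm diameter at 74 mm. Neighbouring studs, and the drive shaft, are 120 mm apart between centres.
- stud3_seat (a point): centre of the shoulder washer of stud 3 (26 mm above the bench), where a roller's underside sits when home. The stud stands up from it: 22 mm diameter, straight for 62 mm, then tapering to 10 mm diameter at 74 mm. Neighbouring studs, and the drive shaft, are 120 mm apart between centres.
- roller1: blue roller sleeve, 60 mm diameter, 60 mm tall, bore 25 mm, 0.14 to 0.28 kg, both ends alike; origin at the centre of its underside, z up. Starts upright on the bench. May be absent (None from the very start).
- roller2: blue roller sleeve, 60 mm diameter, 60 mm tall, bore 25 mm, 0.14 to 0.28 kg, both ends alike; origin at the centre of its underside, z up. Starts upright on the bench. May be absent (None from the very start).
- roller3: blue roller sleeve, 60 mm diameter, 60 mm tall, bore 25 mm, 0.14 to 0.28 kg, both ends alike; origin at the centre of its underside, z up. Starts upright on the bench. May be absent (None from the very start).
- roller4: blue roller sleeve, 60 mm diameter, 60 mm tall, bore 25 mm, 0.14 to 0.28 kg, both ends alike; origin at the centre of its underside, z up. Starts upright on the bench. May be absent (None from the very start).
- wrench: wrench, 180 mm, lying on the bench. Bystander: leave where it is.
- screwdriver: screwdriver, 200 mm, lying on the bench. Bystander: leave where it is.
- spray: yellow spray bottle, 64 mm diameter, 180 mm tall. Bystander: leave where it is.
- jar: amber jar, 72 mm diameter, 90 mm tall. Bystander: leave where it is.
Mind the look-alikes: they are no part of the job. What is shaped like the roller1 but green or pink is not meant.

How it is judged:
By the outcome, as a careful person would: the job done as asked, in the order asked, and still so for the second after the job is handed in, with the robot touching nothing.
Of roller1, roller2, roller3, roller4 only 2 to 3 are there at a start; the rules pass over those that are not, and their reading is None.
Of worn1, worn2 only 1 to 2 are there at a start; the rules pass over those that are not, and their reading is None.
At some moment in a run one of roller1, roller2, roller3, roller4, pulley may be knocked a few centimetres aside while the robot is not near it.
It also fails if it takes over 210 s, if anything falls off the work surface, if the arm or the gripper's body presses on something with over 40 N, if the wrist force passes 120 N, or if a joint passes its speed limit or range.

## Working session

There is one attempt and no reset: what is moved stays moved. The work goes in short steps, Python scripts to look and compute and a tool call to move; the robot and the scene stay as the last step left them, time stands still between calls to the robot, and variables do not carry over. Pictures are saved under pics/ and viewed, about 12 in all and at most 16, crops included, and the job is handed in when it is done.

Besides the shell and the picture viewer there is one more tool, called after "Call:" in YAML: its name, and indented under it one key for each argument. carry_out: Moves the arm, as the interface text tells. Shifts and turns lie within -1 to 1; 1 stands for 0.5 m of shift or 180 degrees of turn. Its arguments: {"type":"object","properties":{"grip":{"type":"array"},"linear":{"type":"array"},"turn":{"type":"array"}},"required":["grip","linear","turn"]}

```bash
ls; mkdir -p pics
cat > h.py <<'E'
import numpy as np,cv2
from cell import env,cams
def shot(n,f=None,s=1):
    im=cams.read_camera(n).copy()
    if f: cv2.imwrite('pics/'+f,im)
    return im
def px2w(n,u,v,z):
    i=cams.camera_info(n);V=np.array(i['view']);R=V[:3,:3];t=V[:3,3]
    x=(u-i['cx'])/i['fx'];y=(v-i['cy'])/i['fy']
    if n=='wrist':
        r=np.hypot(x,y);d=np.array([0,0,1.]) if r<1e-9 else np.array([np.sin(r)*x/r,np.sin(r)*y/r,np.cos(r)])
    else: d=np.array([x,y,1])
    o=-R.T@t;d=R.T@d
    return (o+d*(z-o[2])/d[2]).round(1)
def w2px(n,p):
    i=cams.camera_info(n);V=np.array(i['view']);c=V[:3,:3]@np.array(p,float)+V[:3,3]
    if n=='wrist':
        h=np.hypot(c[0],c[1]);a=np.arctan2(h,c[2]);x,y=a*c[0]/h,a*c[1]/h
    else: x,y=c[0]/c[2],c[1]/c[2]
    return np.array([i['fx']*x+i['cx'],i['fy']*y+i['cy']]).round(1)
E
python3 - <<'E'
from h import *
a=shot('top','top0.png');b=shot('scene','scene0.png');c=shot('wrist','wrist0.png')
cv2.imwrite('pics/top0b.png',cv2.resize(a,(800,600),interpolation=cv2.INTER_CUBIC))
cv2.imwrite('pics/scene0b.png',cv2.resize(b,(800,600),interpolation=cv2.INTER_CUBIC))
for n in('top','scene','wrist'):
    i=cams.camera_info(n);V=np.array(i['view']);print(n,i['fx'],i['cx'],i['cy'],(-V[:3,:3].T@V[:3,3]).round(),V[:3,:3].round(2).tolist())
print(env.state())
E
```

```text
pics
top 493.0593979344821 266.9802243376624 193.30810794745116 [ 229.  -23. 1474.] [[-0.02, -1.0, -0.01], [-0.98, 0.02, -0.2], [0.2, 0.01, -0.98]]
scene 364.43507662485496 254.69754311337707 196.46083866121447 [1140. -447. 1005.] [[0.52, 0.85, 0.01], [0.65, -0.39, -0.65], [-0.55, 0.34, -0.76]]
wrist 297.3186396354542 255.43201796481324 196.26923424830204 [196. 598. 384.] [[0.42, 0.91, -0.0], [0.88, -0.4, 0.25], [0.23, -0.11, -0.97]]
{'t': 0.15, 'joints': array([ 1.03633498e+00,  4.91349871e-01,  1.55928902e+00,  2.14899261e-05,
        1.09167380e+00, -1.05611178e-01]), 'qvel': array([ 0.00145056, -0.00141425, -0.00289972,  0.0012602 ,  0.00073204,
        0.00121736]), 'tau': array([ 5.99679006e-04, -6.12898850e+01, -2.58271909e+01,  6.92070764e-02,
        4.73880745e-02, -1.31446864e-04]), 'eef_pos': array([259.7950555 , 568.28132772, 228.24727152]), 'tcp_rot': array([-1.7028763 ,  1.57007604, -2.13173639]), 'ft_force': array([-0.16944273,  0.01739748,  0.23486334]), 'moment': array([ 0.04560998, -0.02319143, -0.0084894 ]), 'opening': 0.9998759088230209}
```

View pics/top0b.png

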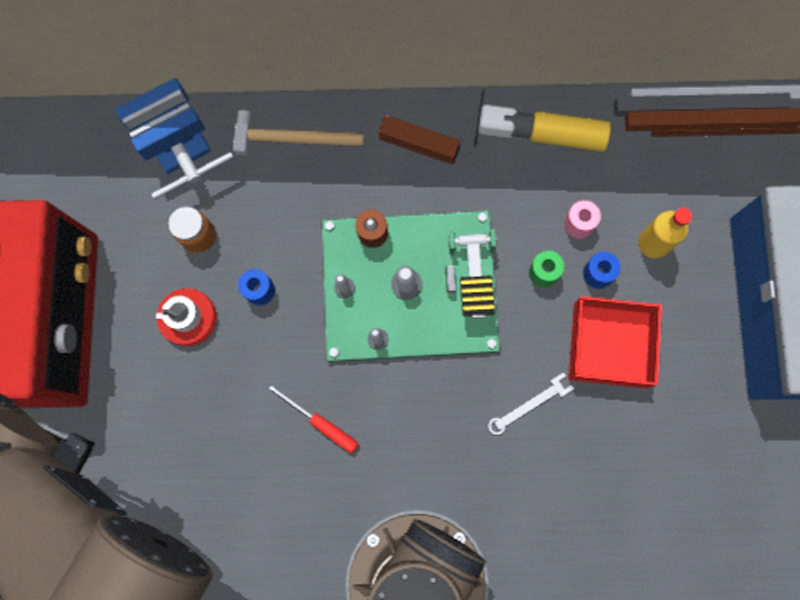

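View pics/scene0b.png

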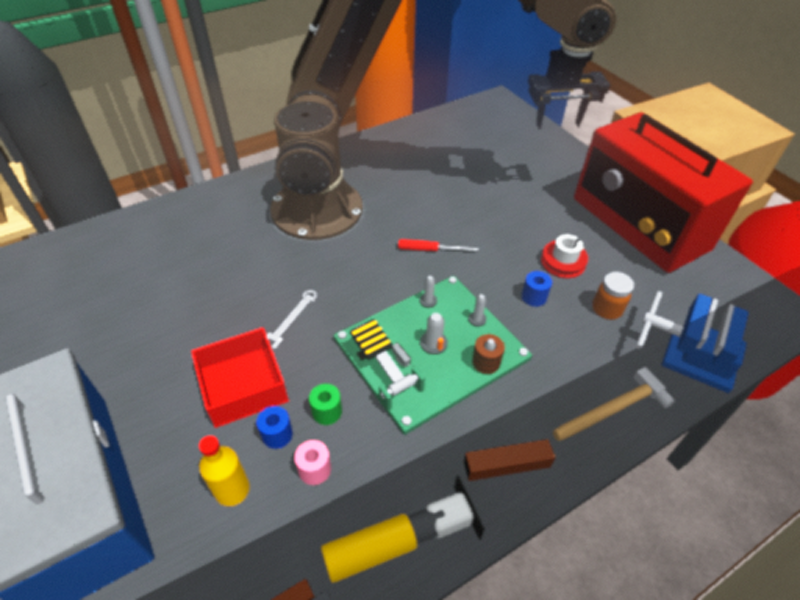

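Top view (800x600 scale): the head's shaft is at (405,283), with studs at (343,285), (377,338) and (371,228). The last stud carries the only worn roller I can see. Blue rollers are at (256,287) and (602,268). Green (547,268) and pink (583,219) are look-alikes. The pulley is at (187,316) and the tub at (616,341). The key is on the world +x side, as seen in the scene view at (441,343).

```bash
cat >> h.py <<'E'
from scipy.spatial.transform import Rotation as Ro
def pose():
    s=env.state();return s['eef_pos'],Ro.from_euler('xyz',s['tcp_rot']).as_matrix(),s
def jaw(): 
    R=pose()[1];return np.degrees(np.arctan2(R[1,1],R[0,1]))
def go(tgt,turn=0.):
    """tool-frame shift units from the measured pose to tgt (world), and turn units (deg about world z -> tool x down)"""
    p,R,s=pose();d=R.T@(np.array(tgt,float)-p)/500
    print('at',p.round(1),'jaw',jaw().round(2),'shift units',d.round(4),'mm',np.linalg.norm(d)*500)
E
python3 - <<'E'
from h import *
k=.64
for n,u,v,z in [('shaft',406,270,110),('studA',341,277,100),('studB',375,331,100),('studC',371,223,100),('worn',371,222,86),('blueL',256,281,60),('blueR',603,262,60),('pulley',180,312,66),('tubNW',578,299,70),('tubSE',657,385,70),('tubNE',662,304,70),('tubSW',572,380,70),('pad',478,295,86),('p1',329,226,20),('p2',482,217,20),('p3',491,344,20),('p4',334,352,20),('green',548,262,60),('pink',584,213,60)]:
    print(n,px2w('top',u*k,v*k,z))
print(pose()[1].round(3),jaw())
go([430,150,330])
E
```

```text
shaft [561.   10.3 110. ]
studA [552.9 129.9 100. ]
studB [451.4  68.3 100. ]
studC [654.6  74.1 100. ]
worn [660.9  75.1  86. ]
blueL [558.1 295.   60. ]
blueR [ 580.5 -360.    60. ]
pulley [500.4 434.6  66. ]
tubNW [ 508.4 -306.8   70. ]
tubSE [ 346.6 -440.    70. ]
tubNE [ 495.7 -461.    70. ]
tubSW [ 358.7 -287.    70. ]
pad [ 516.7 -120.7   86. ]
p1 [675.2 162.5  20. ]
p2 [ 686.7 -138.6   20. ]
p3 [ 434.7 -146.8   20. ]
p4 [425.5 152.   20. ]
green [ 582.8 -256.6   60. ]
pink [ 677.6 -330.2   60. ]
[[-0.     0.416  0.909]
 [-0.001  0.909 -0.416]
 [-1.    -0.001 -0.   ]] 65.42812906055167
at [259.8 568.3 228.2] jaw 65.43 shift units [-0.2031 -0.6194  0.6574] mm 462.90669687061836
```

View pics/wrist0.png

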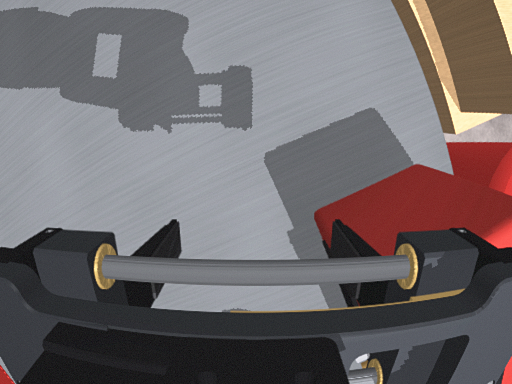

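Call:
carry_out:
  grip: [-1, -1, -1, -1]
  linear:
    - [-0.05, 0, 0]
    - [-0.04, 0, 0]
    - [-0.03, 0, 0]
    - [0, 0, 0]
  turn: [-0.0457, -0.0457, -0.0451, 0]

```text
t: 0.55
eef_pos: [260.1, 568.9, 290.4]
tcp_rot: [1.036, 1.568, 1.039]
ft_force: [-0.1, -0.3, -0.6]
opening: 0.999
```

Run:
```python
from h import *
go([560,60,270]); print(pose()[1].round(3))
```

```text
at [260.1 568.9 290.4] jaw 90.13 shift units [ 0.039  -1.0192  0.5975] mm 591.035755318965
[[ 0.002 -0.002  1.   ]
 [ 0.003  1.     0.002]
 [-1.     0.003  0.002]]
```

Call:
carry_out:
  grip: [-1, -1, -1, -1, -1]
  linear:
    - [0, -0.085, 0.05]
    - [0, -0.085, 0.05]
    - [0, -0.085, 0.05]
    - [0, -0.085, 0.05]
    - [0, -0.085, 0.05]
  turn: [0, 0, 0, 0, 0]

```text
t: 1.05
eef_pos: [385.2, 354.0, 287.7]
tcp_rot: [-2.555, 1.57, -2.559]
ft_force: [0.4, 0.3, 0.9]
opening: 0.997
```

Call:
carry_out:
  grip: [-1, -1, -1, -1, -1]
  linear:
    - [0, -0.085, 0.05]
    - [0, -0.085, 0.05]
    - [0, -0.085, 0.05]
    - [0, -0.085, 0.05]
    - [0, -0.085, 0.05]
  turn: [0, 0, 0, 0, 0]

```text
t: 1.55
eef_pos: [510.3, 141.4, 287.7]
tcp_rot: [-3.101, 1.57, -3.106]
ft_force: [0.0, 0.4, 0.8]
opening: 1.0
```

Call:
carry_out:
  grip: [-1, -1, -1, -1]
  linear:
    - [0, -0.085, 0.05]
    - [0, -0.085, 0.05]
    - [0, 0, 0]
    - [0, 0, 0]
  turn: [0, 0, 0, 0]

```text
t: 1.95
eef_pos: [559.7, 57.6, 287.3]
tcp_rot: [2.998, 1.569, 2.992]
ft_force: [-0.0, -0.3, -0.9]
opening: 1.003
```

Run:
```python
from h import *
print(pose()[2]['eef_pos'],jaw())
a=shot('wrist','w1.png');cv2.imwrite('pics/w1b.png',cv2.resize(a,(800,600),interpolation=cv2.INTER_CUBIC))
t=shot('top','top1.png');cv2.imwrite('pics/top1c.png',cv2.resize(t[150:384,0:180],None,fx=2.5,fy=2.5))
```

```text
[559.70920141  57.59524151 287.29604346] 89.67778928486563
```

View pics/w1b.png

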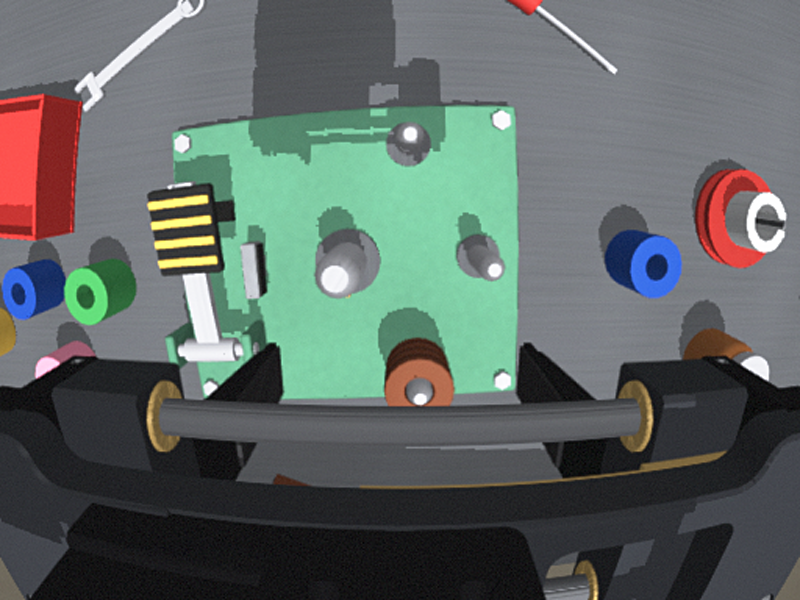

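View pics/top1c.png

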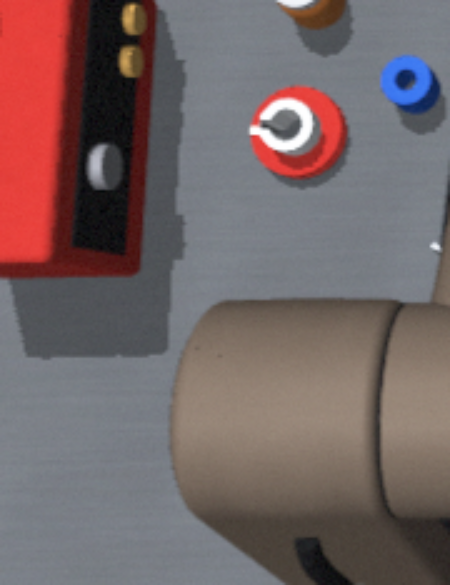

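Wrist view (800x600): shaft tip (337,280); empty stud tips (494,269) and (411,134); worn roller on its stud with the tip at (420,398); blue rollers (657,267) and (20,294), with pulley boss at (766,222). The area the arm hid earlier holds no extra roller, so the job is one worn roller and two blue rollers.

Run:
```python
from h import *
k=.64
for n,u,v,z in [('shaft',337,280,110),('studA',494,269,100),('studB',411,134,100),('studC',420,398,100),('wornTop',419,386,86),('blueL',657,267,60),('blueR',20,294,60),('pulley',766,222,66),('b1',182,143,24),('b2',501,119,24),('b3',503,380,24),('b4',210,387,24),('pad',187,230,86)]:
    print(n,px2w('wrist',u*k,v*k,z))
```

```text
shaft [555.5  13.6 110. ]
studA [548.9 131.6 100. ]
studB [448.4  68.2 100. ]
studC [655.5  76.3 100. ]
wornTop [651.  76.  86.]
blueL [550.8 300.1  60. ]
blueR [ 573.7 -359.1   60. ]
pulley [497.8 436.3  66. ]
b1 [ 435.6 -148.7   24. ]
b2 [422.9 151.7  24. ]
b3 [673.8 163.   24. ]
b4 [ 684.9 -139.5   24. ]
pad [ 516.3 -116.    86. ]
```

Call:
carry_out:
  grip: [-1, -1, -1, -1]
  linear:
    - [0, 0.019, 0.0963]
    - [0.03, 0.019, 0.0963]
    - [0.06, 0, 0]
    - [0.06, 0, 0]
  turn: [0, 0, 0, 0]

```text
t: 2.45
eef_pos: [655.0, 79.3, 212.6]
tcp_rot: [0.935, 1.571, 0.936]
ft_force: [0.9, 0.3, -0.3]
opening: 0.997
```

Call:
carry_out:
  grip: [-1, -1, -1, -1, -1]
  linear:
    - [0.07, 0, 0]
    - [0.07, 0, 0]
    - [0.06, 0, 0]
    - [0, 0, 0]
    - [0, 0, 0]
  turn: [0, 0, 0, 0, 0]

```text
t: 2.95
eef_pos: [654.8, 78.4, 114.7]
tcp_rot: [2.311, 1.571, 2.311]
ft_force: [1.4, 0.2, 0.4]
opening: 0.998
```

Run:
```python
from h import *
go([656,76.6,57])
a=shot('wrist','w2.png');cv2.imwrite('pics/w2b.png',cv2.resize(a,(800,600),interpolation=cv2.INTER_CUBIC))
for p in [(656,76.6,100),(656,76.6,86),(549.7,132.4,100),(554.5,12.5,110)]: print(w2px('wrist',p)/.64)
```

```text
at [654.8  78.4 114.7] jaw 90.04 shift units [ 0.1153 -0.0036  0.0024] mm 57.711924823759425
[394.375   369.53125]
[394.84375 357.03125]
[542.96875  99.53125]
[216.40625 110.625  ]
```

View pics/w2b.png

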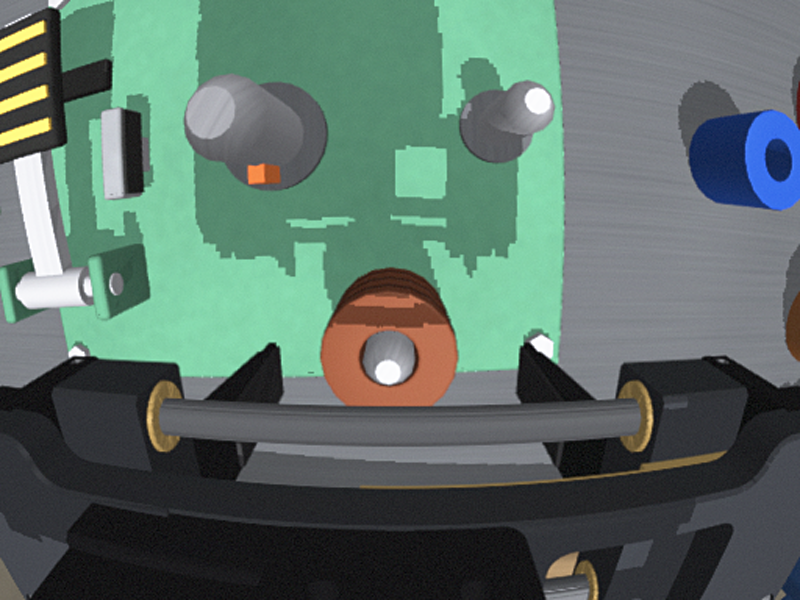

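Worn roller's stud tip is at (388,371), about 4 mm left of the jaw centre. I shift y by -4 mm, descend and grip.

Call:
carry_out:
  grip: [-1, -1, -1, -1]
  linear:
    - [0.02, -0.008, 0.003]
    - [0.05, 0, 0]
    - [0.046, 0, 0]
    - [0, 0, 0]
  turn: [0, 0, 0, 0]

```text
t: 3.4
eef_pos: [655.5, 73.0, 54.1]
tcp_rot: [3.134, 1.568, 3.133]
ft_force: [-1.0, -0.1, 0.2]
opening: 1.005
```

Call:
carry_out:
  grip: [1, 1, 1, 1, 1]
  linear:
    - [0, 0, 0]
    - [0, 0, 0]
    - [0, 0, 0]
    - [0, 0, 0]
    - [0, 0, 0]
  turn: [0, 0, 0, 0, 0]

```text
t: 3.9
eef_pos: [656.6, 73.3, 56.6]
tcp_rot: [0.141, 1.57, 0.141]
ft_force: [-1.1, -1.8, 1.5]
opening: 0.63
```

Call:
carry_out:
  grip: [1, 1, 1, 1, 1]
  linear:
    - [-0.02, 0, 0]
    - [-0.05, 0, 0]
    - [-0.07, 0, 0]
    - [-0.07, 0, 0]
    - [-0.05, 0, 0]
  turn: [0, 0, 0, 0, 0]

```text
t: 4.4
eef_pos: [656.6, 73.2, 189.0]
tcp_rot: [0.037, 1.569, 0.037]
ft_force: [0.8, -0.5, -2.4]
opening: 0.633
```

Call:
carry_out:
  grip: [1, 1, 1, 1, 1]
  linear:
    - [0, -0.04, -0.02]
    - [0, -0.074, -0.038]
    - [0, -0.084, -0.044]
    - [0, -0.084, -0.044]
    - [0, -0.084, -0.044]
  turn: [0, 0, 0, 0, 0]

```text
t: 4.9
eef_pos: [560.2, -111.0, 186.6]
tcp_rot: [-0.208, 1.571, -0.207]
ft_force: [1.4, -0.0, -2.9]
opening: 0.638
```

Call:
carry_out:
  grip: [1, 1, 1, 1, 1]
  linear:
    - [0, -0.084, -0.044]
    - [0, -0.084, -0.044]
    - [0, -0.084, -0.044]
    - [0, -0.084, -0.044]
    - [0, -0.084, -0.044]
  turn: [0, 0, 0, 0, 0]

```text
t: 5.4
eef_pos: [450.2, -321.3, 186.7]
tcp_rot: [-0.378, 1.57, -0.378]
ft_force: [1.2, -1.1, -2.0]
opening: 0.632
```

Run:
```python
from h import *
go([427,-374,75]); print(pose()[2]['opening'])
```

```text
at [ 450.2 -321.3  186.7] jaw 90.0 shift units [ 0.2233 -0.1054 -0.0465] mm 125.65386981584587
0.632325396467526
```

Call:
carry_out:
  grip: [1, 1, 1, 1, 1]
  linear:
    - [0, -0.07, -0.031]
    - [0, -0.035, -0.0155]
    - [0.08, 0, 0]
    - [0.08, 0, 0]
    - [0.07, 0, 0]
  turn: [0, 0, 0, 0, 0]

```text
t: 5.9
eef_pos: [427.8, -372.4, 70.0]
tcp_rot: [-0.084, 1.571, -0.085]
ft_force: [0.5, -0.3, -2.2]
opening: 0.633
```

Call:
carry_out:
  grip: [1, 1, -0.6, -0.6, -0.6]
  linear:
    - [0.04, 0, 0]
    - [0.01, 0, 0]
    - [0, 0, 0]
    - [0, 0, 0]
    - [0, 0, 0]
  turn: [0, 0, 0, 0, 0]

```text
t: 6.4
eef_pos: [428.8, -372.8, 47.5]
tcp_rot: [-0.792, 1.568, -0.792]
ft_force: [-0.2, 0.3, -0.9]
opening: 0.786
```

Call:
carry_out:
  grip: [-0.6, -0.6, -0.6, -1, -1]
  linear:
    - [-0.04, 0, 0]
    - [-0.08, 0, 0]
    - [-0.08, 0, 0]
    - [-0.08, 0, 0]
    - [-0.04, 0, 0]
  turn: [0, 0, 0, 0, 0]

```text
t: 6.9
eef_pos: [428.8, -372.8, 210.7]
tcp_rot: [-0.82, 1.565, -0.82]
ft_force: [0.5, -0.1, 0.4]
opening: 0.915
```

Run:
```python
from h import *
print(pose()[2]['opening']); go([575,-359.5,200])
a=shot('wrist','w3.png');cv2.imwrite('pics/w3b.png',cv2.resize(a,(640,480),interpolation=cv2.INTER_CUBIC))
```

```text
0.9149756984657358
at [ 428.8 -372.8  210.7] jaw 90.01 shift units [0.0225 0.0267 0.2924] mm 147.2349600099732
```

View pics/w3b.png

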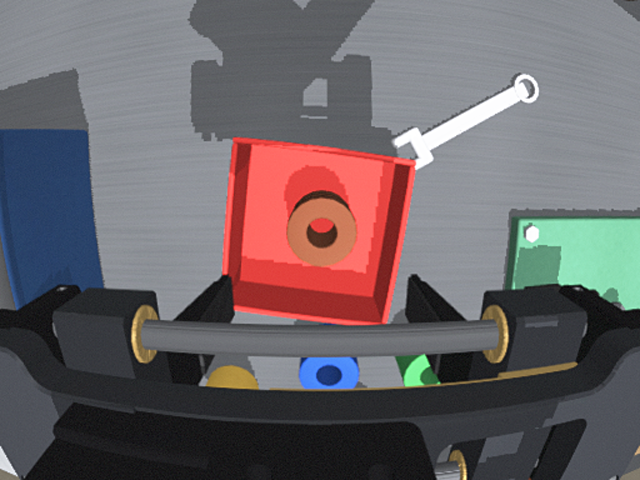

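The worn roller is in the tub. Next is the blue roller at about (575,-359). The green look-alike and the spray bottle lie to either side along y, so I turn the jaws to lie along x.

Call:
carry_out:
  grip: [-1, -1, -1, -1, -1]
  linear:
    - [-0.02, 0, 0]
    - [-0.02, 0, 0]
    - [0, 0, 0]
    - [0, 0, 0]
    - [0, 0, 0]
  turn: [0.0475, 0.0475, 0.0475, 0.0475, 0.0475]

```text
t: 7.45
eef_pos: [428.2, -372.2, 226.8]
tcp_rot: [-0.018, 1.569, -0.77]
ft_force: [0.9, 0.2, 0.4]
opening: 1.004
```

Call:
carry_out:
  grip: [-1, -1, -1, -1, -1]
  linear:
    - [0, 0, 0]
    - [0, 0, 0]
    - [0, 0, 0]
    - [0, 0, 0]
    - [0, 0, 0]
  turn: [0.0475, 0.0475, 0.0475, 0.0475, 0.0475]

```text
t: 7.95
eef_pos: [428.1, -372.2, 226.7]
tcp_rot: [0.725, 1.57, -0.773]
ft_force: [0.8, -0.5, 0.1]
opening: 0.996
```

Call:
carry_out:
  grip: [-0.7, -0.7, -0.7, -0.7, -0.7]
  linear:
    - [0, 0, 0]
    - [0, 0.09, -0.008]
    - [0, 0.09, -0.008]
    - [0, 0.09, -0.008]
    - [0, 0.022, 0]
  turn: [0.025, 0, 0, 0, 0]

```text
t: 8.45
eef_pos: [577.5, -359.2, 226.2]
tcp_rot: [1.249, 1.569, -0.319]
ft_force: [0.3, 0.5, 0.5]
opening: 0.852
```

Run:
```python
from h import *
go([575,-359.5,120])
a=shot('wrist','w4.png');cv2.imwrite('pics/w4b.png',cv2.resize(a,(800,600),interpolation=cv2.INTER_CUBIC))
print(w2px('wrist',(575,-359.5,60))/.64)
p=env.state()['eef_pos'];print(w2px('wrist',(p[0],p[1],60))/.64)
```

```text
at [ 577.5 -359.2  226.2] jaw 0.13 shift units [ 0.2123 -0.0054  0.0006] mm 106.19894526877954
[395.15625 289.0625 ]
[397.96875 288.90625]
```

View pics/w4b.png

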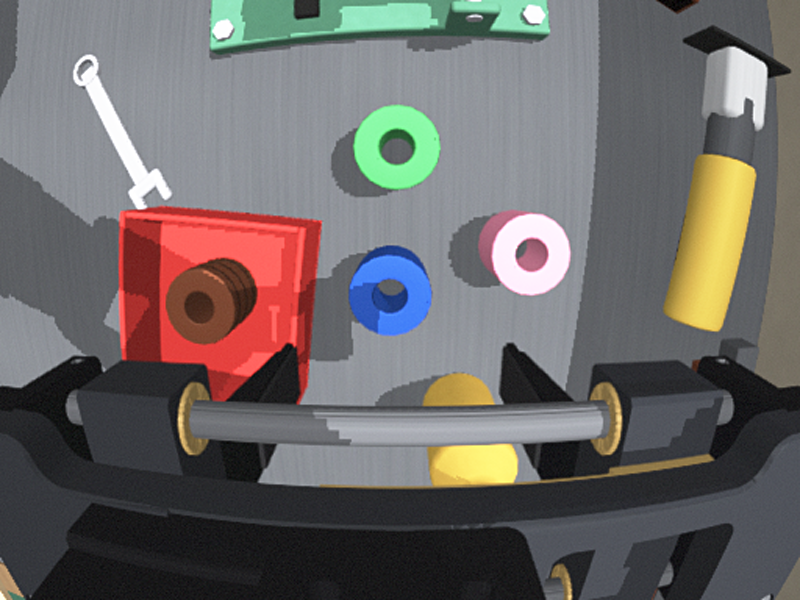

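Run:
```python
from h import *
k=.64
for u,v,z in [(390,293,60),(390,334,60),(390,252,60),(349,293,60),(431,293,60),(458,374,0),(458,374,60),(458,374,110),(682,216,180)]: print(u,v,z,px2w('wrist',u*k,v*k,z))
print(px2w('top',682*k,216*k,180),px2w('top',655*k,248*k,0))
```

```text
390 293 60 [ 571.3 -362.3   60. ]
390 334 60 [ 571.3 -392.9   60. ]
390 252 60 [ 571.4 -333.    60. ]
349 293 60 [ 542.1 -362.4   60. ]
431 293 60 [ 600.5 -362.3   60. ]
458 374 0 [ 630.8 -450.     0. ]
458 374 60 [ 622.4 -424.7   60. ]
458 374 110 [ 615.3 -403.6  110. ]
682 216 180 [ 717.1 -294.7  180. ]
[ 630.1 -474.   180. ] [ 621.5 -478.2    0. ]
```

Blue roller (pure blue, shaped like the sleeve) is centred at (390,293), giving (571.3,-362.3). The green (397,147) and pink (530,254) ones don't match.

Call:
carry_out:
  grip: [-0.7, -0.7, -0.7, -0.7, -0.7]
  linear:
    - [0.06, -0.0124, 0.006]
    - [0.09, 0, 0]
    - [0.09, 0, 0]
    - [0.08, 0, 0]
    - [0.05, 0, 0]
  turn: [0, 0, 0, 0, 0]

```text
t: 9.0
eef_pos: [566.0, -362.9, 38.7]
tcp_rot: [-2.221, 1.568, 2.491]
ft_force: [0.4, 0.1, 0.1]
opening: 0.851
```

Call:
carry_out:
  grip: [-0.7, 1, 1, 1, 1]
  linear:
    - [0.022, 0, 0]
    - [0, 0, 0]
    - [0, 0, 0]
    - [0, 0, 0]
    - [0, 0, 0]
  turn: [0, 0, 0, 0, 0]

```text
t: 9.5
eef_pos: [568.6, -363.9, 31.9]
tcp_rot: [0.912, 1.568, -0.659]
ft_force: [-0.8, -0.1, 5.6]
opening: 0.624
```

Call:
carry_out:
  grip: [1, 1, 1, 1, 1]
  linear:
    - [-0.02, 0, 0]
    - [-0.07, 0, 0]
    - [-0.09, 0, 0]
    - [-0.09, 0, 0]
    - [-0.06, 0, 0]
  turn: [0, 0, 0, 0, 0]

```text
t: 10.0
eef_pos: [568.2, -363.4, 199.2]
tcp_rot: [0.931, 1.567, -0.64]
ft_force: [-0.0, 0.9, -2.5]
opening: 0.625
```

Run:
```python
from h import *
go([550,130.6,190])
```

```text
at [ 568.2 -363.4  199.2] jaw 0.01 shift units [ 0.0164 -0.0363 -0.988 ] mm 494.3901132653001
```

Call:
carry_out:
  grip: [1, 1, 1, 1, 1]
  linear:
    - [0, -0.0036, -0.06]
    - [0, -0.0036, -0.09]
    - [0, -0.0036, -0.098]
    - [0, -0.0036, -0.098]
    - [0, -0.0036, -0.098]
  turn: [0, 0, 0, 0, 0]

```text
t: 10.5
eef_pos: [558.3, -139.4, 195.8]
tcp_rot: [1.568, 1.57, -0.003]
ft_force: [0.5, 0.3, -2.1]
opening: 0.629
```

Call:
carry_out:
  grip: [1, 1, 1, 1, 1]
  linear:
    - [0, -0.0036, -0.098]
    - [0, -0.0036, -0.098]
    - [0, -0.0036, -0.098]
    - [0, -0.0036, -0.098]
    - [0, -0.0036, -0.098]
  turn: [0, 0, 0, 0, 0]

```text
t: 11.0
eef_pos: [549.4, 105.7, 195.9]
tcp_rot: [1.777, 1.57, 0.206]
ft_force: [0.3, -0.4, -2.6]
opening: 0.622
```

Call:
carry_out:
  grip: [1, 1, 1, 1, 1]
  linear:
    - [0, 0, -0.054]
    - [0.02, 0, 0]
    - [0.04, 0, 0]
    - [0.04, 0, 0]
    - [0, 0, 0]
  turn: [0, 0, 0, 0, 0]

```text
t: 11.5
eef_pos: [548.7, 130.0, 143.2]
tcp_rot: [-1.445, 1.567, -3.016]
ft_force: [-0.6, -0.3, -2.9]
opening: 0.627
```

Run:
```python
from h import *
go([550,129.6,61])
a=shot('wrist','w5.png');cv2.imwrite('pics/w5b.png',cv2.resize(a,(800,600),interpolation=cv2.INTER_CUBIC))
for p in [(555,10.5,110),(656.6,74.4,100),(448.7,66.3,100),(550,130.6,100)]: print(w2px('wrist',p)/.64)
```

```text
at [548.7 130.  143.2] jaw -0.02 shift units [0.1644 0.0032 0.0006] mm 82.22734047088234
[408.4375  552.96875]
[598.90625 440.9375 ]
[211.5625 454.375 ]
[399.53125 344.6875 ]
```

View pics/w5b.png

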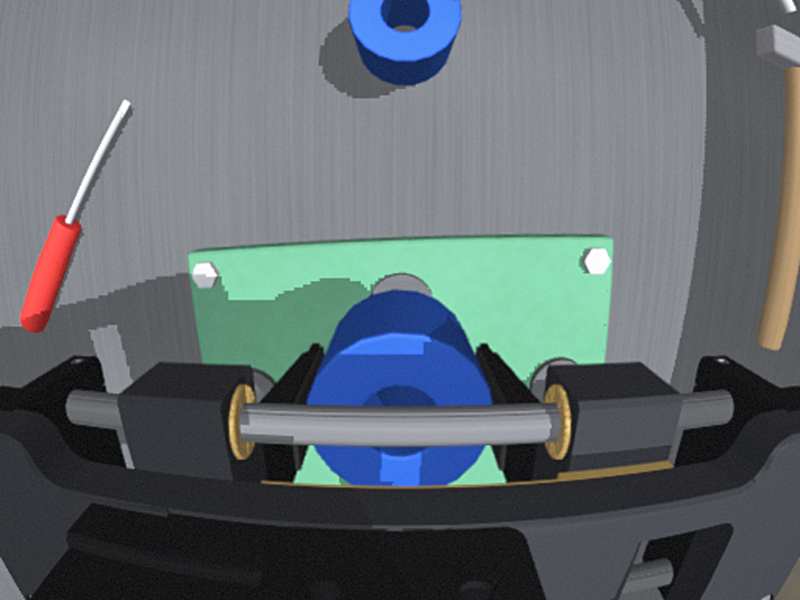

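The held roller is centred at column 399 and the washer edge of stud A is at (401,273), so they line up. Now I lower it.

Call:
carry_out:
  grip: [1, 1, 1, 1, 1]
  linear:
    - [0.02, 0.0025, 0]
    - [0.02, 0, 0]
    - [0.02, 0, 0]
    - [0.02, 0, 0]
    - [0.01, 0, 0]
  turn: [0, 0, 0, 0, 0]

```text
t: 12.05
eef_pos: [550.9, 130.6, 98.8]
tcp_rot: [-1.509, 1.57, -3.08]
ft_force: [-2.7, -0.6, -0.6]
opening: 0.629
```

Call:
carry_out:
  grip: [1, 1, 1, 1, 1]
  linear:
    - [0.02, 0, 0]
    - [0.02, 0, 0]
    - [0.015, 0, 0]
    - [0.01, 0, 0]
    - [0.01, 0, 0]
  turn: [0, 0, 0, 0, 0]

```text
t: 12.55
eef_pos: [550.8, 130.7, 62.0]
tcp_rot: [-1.542, 1.57, -3.113]
ft_force: [-5.1, -0.2, 0.8]
opening: 0.628
```

Run:
```python
from h import *
go([550,129.6,58]);s=env.state();print(s['ft_force'],s['moment'],s['opening'])
```

```text
at [550.8 130.7  62. ] jaw 0.0 shift units [ 0.008  -0.0016  0.0022] mm 4.2467187773583275
[-5.1180503  -0.19001097  0.77342286] [-0.16611759  0.99845744 -0.01196766] 0.627802962835489
```

Call:
carry_out:
  grip: [1, 1, 1, -1, -1]
  linear:
    - [0.006, -0.001, 0]
    - [0.005, 0, 0]
    - [0, 0, 0]
    - [0, 0, 0]
    - [0, 0, 0]
  turn: [0, 0, 0, 0, 0]

```text
t: 13.05
eef_pos: [551.7, 130.8, 57.5]
tcp_rot: [1.704, 1.568, 0.133]
ft_force: [-0.4, 0.2, -0.3]
opening: 0.74
```

Call:
carry_out:
  grip: [-1, -1, -1, -1, -1]
  linear:
    - [0, 0, 0]
    - [-0.03, 0, 0]
    - [-0.08, 0, 0]
    - [-0.09, 0, 0]
    - [-0.08, 0, 0]
  turn: [0, 0, 0, 0, 0]

```text
t: 13.55
eef_pos: [551.0, 130.7, 199.0]
tcp_rot: [1.738, 1.57, 0.167]
ft_force: [0.5, 0.6, 0.2]
opening: 0.996
```

Run:
```python
from h import *
go([551,299,200])
a=shot('wrist','w6.png')
b=shot('scene','s6.png');t=shot('top','t6.png')
for c in [(550,130.6,86),(550,130.6,100),(550,130.6,26)]: print(w2px('wrist',c),w2px('scene',c))
cv2.imwrite('pics/c6.png',np.hstack([cv2.resize(a,(512,384)),cv2.resize(b[150:280,190:350],(288,234))[:, :] if 0 else cv2.resize(b[150:342,200:344],(288,384))]))
```

```text
at [551.  130.7 199. ] jaw -0.0 shift units [-0.002   0.     -0.3366] mm 168.30995838918
[252.2 197.3] [307.6 192.1]
[252.2 201.3] [308.1 189.4]
[252.4 183.9] [305.5 203.5]
```

View pics/c6.png

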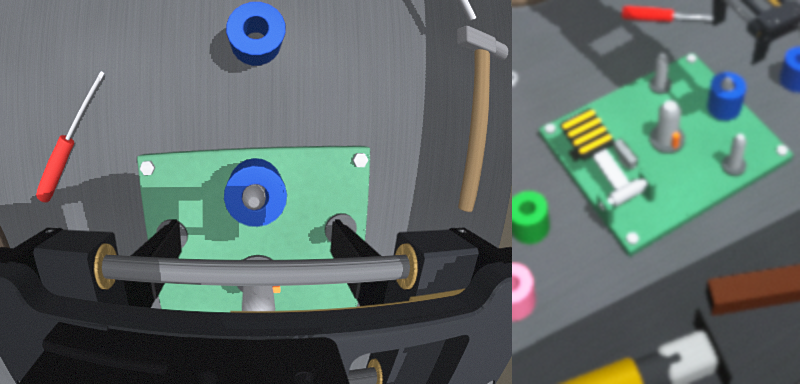

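The first blue roller is down on stud A, with the stud tip showing through at (254,199). The next blue roller is at (256,26) in the wrist view.

Run:
```python
from h import *
print(px2w('wrist',256,27,60)); print(px2w('wrist',256,27,60)[:2])
```

```text
[553.7 298.   60. ]
[553.7 298. ]
```

Call:
carry_out:
  grip: [-1, -1, -1, -1, -1]
  linear:
    - [0, 0, -0.09]
    - [0, 0, -0.09]
    - [0, 0, -0.09]
    - [0, 0, -0.066]
    - [0, 0, 0]
  turn: [0, 0, 0, 0, 0]

```text
t: 14.2
eef_pos: [549.9, 302.1, 195.0]
tcp_rot: [-1.509, 1.569, -3.077]
ft_force: [-0.4, -0.6, 1.1]
opening: 0.999
```

Run:
```python
from h import *
go([553,299,30])
a=shot('wrist','w7.png');m=cv2.inRange(cv2.cvtColor(a,cv2.COLOR_BGR2HSV),(105,150,60),(125,255,255))
n,l,s,c=cv2.connectedComponentsWithStats(m)
for i in range(1,n):
    if s[i,4]>300: print(s[i],c[i])
    
p=env.state()['eef_pos'];print(w2px('wrist',(p[0],p[1],60)))
cv2.imwrite('pics/w7b.png',a)
```

```text
at [549.9 302.1 195. ] jaw 0.2 shift units [0.3301 0.0066 0.0062] mm 165.09292309408417
[ 442    8   70  114 3153] [483.69045354  57.83634634]
[ 228  160   58   63 2679] [256.71071295 191.83053378]
[234 294  44  16 530] [255.6245283  302.81509434]
[255.1 191.4]
```

View pics/w7b.png

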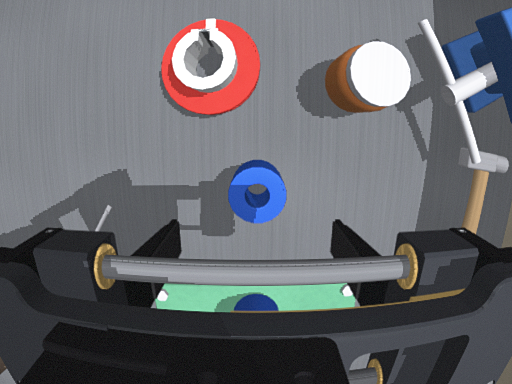

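Roller top centre is (257,194), about +2 mm x and -3 mm y from the TCP. The pulley is at (205,58), with its stripe at (210,22) pointing roughly +y. Now I grip the roller and carry it to the stud the worn roller came off.

Call:
carry_out:
  grip: [-1, -1, -1, -1, -1]
  linear:
    - [0.05, 0.004, 0.006]
    - [0.08, 0, 0]
    - [0.09, 0, 0]
    - [0.07, 0, 0]
    - [0.04, 0, 0]
  turn: [0, 0, 0, 0, 0]

```text
t: 14.75
eef_pos: [551.4, 293.8, 28.2]
tcp_rot: [-1.167, 1.566, -2.739]
ft_force: [1.1, 0.1, -0.5]
opening: 0.997
```

Call:
carry_out:
  grip: [1, 1, 1, 1, 1]
  linear:
    - [0, 0, 0]
    - [0, 0, 0]
    - [0, 0, 0]
    - [0, 0, 0]
    - [0, 0, 0]
  turn: [0, 0, 0, 0, 0]

```text
t: 15.25
eef_pos: [552.9, 295.8, 33.1]
tcp_rot: [2.036, 1.57, 0.465]
ft_force: [0.3, 0.3, 5.0]
opening: 0.639
```

Call:
carry_out:
  grip: [1, 1, 1, 1, 1]
  linear:
    - [-0.02, 0, 0]
    - [-0.07, 0, 0]
    - [-0.09, 0, 0]
    - [-0.09, 0, 0]
    - [-0.06, 0, 0]
  turn: [0, 0, 0, 0, 0]

```text
t: 15.75
eef_pos: [553.0, 295.9, 201.2]
tcp_rot: [1.964, 1.567, 0.393]
ft_force: [0.5, 0.1, -3.3]
opening: 0.631
```

Run:
```python
from h import *
go([656.6,73.5,196])
```

```text
at [553.  295.9 201.2] jaw 0.01 shift units [0.0104 0.2071 0.4448] mm 245.38215956524547
```

Call:
carry_out:
  grip: [1, 1, 1, 1, 1]
  linear:
    - [0, 0.03, 0.06]
    - [0, 0.041, 0.089]
    - [0, 0.041, 0.089]
    - [0, 0.041, 0.089]
    - [0, 0.041, 0.089]
  turn: [0, 0, 0, 0, 0]

```text
t: 16.25
eef_pos: [650.1, 85.9, 198.0]
tcp_rot: [1.767, 1.57, 0.196]
ft_force: [0.7, -0.2, -2.6]
opening: 0.631
```

Call:
carry_out:
  grip: [1, 1, 1, 1]
  linear:
    - [0.03, 0.013, 0.029]
    - [0.05, 0, 0]
    - [0.03, 0, 0]
    - [0, 0, 0]
  turn: [0, 0, 0, 0]

```text
t: 16.65
eef_pos: [654.9, 73.7, 140.0]
tcp_rot: [-1.594, 1.567, 3.119]
ft_force: [-0.4, -0.7, -2.0]
opening: 0.631
```

Run:
```python
from h import *
a=shot('wrist','w8.png')
go([656.6,73,59])
for p in [(551.5,131.5,86),(656.6,74,26)]: print(w2px('wrist',p))
cv2.imwrite('pics/w8b.png',cv2.resize(a[130:320,100:400],(750,475),interpolation=cv2.INTER_CUBIC))
```

```text
at [655.7  74.  141.5] jaw 0.05 shift units [0.1651 0.0022 0.002 ] mm 82.54332714037987
[118.5 143. ]
[256.1 196.4]
```

View pics/w8b.png

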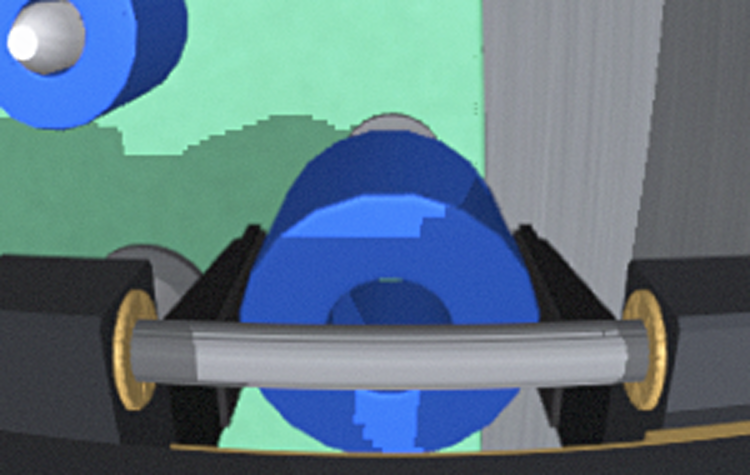

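Call:
carry_out:
  grip: [1, 1, 1, 1, 1]
  linear:
    - [0.02, 0.002, -0.001]
    - [0.02, 0, 0]
    - [0.02, 0, 0]
    - [0.02, 0, 0]
    - [0.01, 0, 0]
  turn: [0, 0, 0, 0, 0]

```text
t: 17.2
eef_pos: [656.7, 73.5, 95.8]
tcp_rot: [-1.337, 1.569, -2.908]
ft_force: [-1.9, -4.6, 0.8]
opening: 0.633
```

Call:
carry_out:
  grip: [1, 1, 1, 1, 1]
  linear:
    - [0.02, 0, 0]
    - [0.02, 0, 0]
    - [0.015, 0, 0]
    - [0.008, 0, 0]
    - [0, 0, 0]
  turn: [0, 0, 0, 0, 0]

```text
t: 17.7
eef_pos: [656.6, 73.2, 64.4]
tcp_rot: [-1.341, 1.569, -2.912]
ft_force: [-2.6, -6.0, -5.5]
opening: 0.631
```

Run:
```python
from h import *
go([656.6,73,59]);s=env.state();print(s['ft_force'],s['moment'],s['opening'])
```

```text
at [656.6  73.2  64.4] jaw -0.0 shift units [ 0.0108 -0.0001  0.0004] mm 5.420824356795512
[-2.60495616 -5.98469116 -5.46264998] [-1.01817152  0.42261452  0.0293559 ] 0.6306015970504512
```

Call:
carry_out:
  grip: [1, 1, 1, 1, 1]
  linear:
    - [0.005, 0, 0.002]
    - [0.005, 0, 0]
    - [0.003, 0, 0]
    - [0, 0, 0]
    - [0, 0, 0]
  turn: [0, 0, 0, 0, 0]

```text
t: 18.2
eef_pos: [656.9, 72.8, 59.1]
tcp_rot: [-1.7, 1.57, 3.013]
ft_force: [-6.3, -2.8, 2.2]
opening: 0.634
```

Run:
```python
from h import *
go([656.6,73,59]);s=env.state();print(s['ft_force'],s['moment'],s['opening'])
```

```text
at [656.9  72.8  59.1] jaw 0.01 shift units [ 0.0002 -0.0006 -0.0004] mm 0.3435859497948808
[-6.26686991 -2.76485255  2.17746529] [-0.50603188  1.04175418 -0.04864914] 0.6343331254904668
```

Call:
carry_out:
  grip: [1, 1, -1, -1, -1]
  linear:
    - [0.004, 0, 0]
    - [0, 0, 0]
    - [0, 0, 0]
    - [0, 0, 0]
    - [-0.03, 0, 0]
  turn: [0, 0, 0, 0, 0]

```text
t: 18.7
eef_pos: [656.8, 72.9, 70.9]
tcp_rot: [-1.697, 1.569, 3.016]
ft_force: [-0.8, 0.7, -0.0]
opening: 0.831
```

Call:
carry_out:
  grip: [-1, -1, -1, -1, -1]
  linear:
    - [-0.06, 0, 0]
    - [-0.09, 0, 0]
    - [-0.09, 0, 0]
    - [-0.02, -0.036, -0.082]
    - [0, -0.036, -0.082]
  turn: [0, 0, 0, 0, 0]

```text
t: 19.2
eef_pos: [622.1, 155.1, 205.7]
tcp_rot: [1.767, 1.565, 0.194]
ft_force: [-0.1, 0.2, -0.7]
opening: 1.001
```

Call:
carry_out:
  grip: [-1, -1, -1, -1, -1]
  linear:
    - [0, -0.036, -0.082]
    - [0, -0.036, -0.082]
    - [0, -0.036, -0.082]
    - [0, -0.036, -0.082]
    - [0, -0.036, -0.082]
  turn: [0, 0, 0, 0, 0]

```text
t: 19.7
eef_pos: [530.5, 361.6, 203.3]
tcp_rot: [2.203, 1.569, 0.633]
ft_force: [1.0, 0.6, -0.2]
opening: 1.002
```

Call:
carry_out:
  grip: [-1, -1, -1, -1, -1]
  linear:
    - [0, -0.036, -0.082]
    - [0, -0.03, -0.07]
    - [0, 0, 0]
    - [0, 0, 0]
    - [0, 0, 0]
  turn: [0, 0, 0, 0, 0]

```text
t: 20.2
eef_pos: [498.7, 435.1, 202.5]
tcp_rot: [2.028, 1.57, 0.457]
ft_force: [0.8, -1.0, 0.5]
opening: 1.001
```

Run:
```python
from h import *
a=shot('wrist','w9.png')
go([498,436,60])
p=env.state()['eef_pos'];print(w2px('wrist',(p[0],p[1],66)),w2px('wrist',(p[0],p[1],28)))
cv2.imwrite('pics/w9b.png',cv2.resize(a[110:260,160:360],(800,600),interpolation=cv2.INTER_CUBIC))
b=shot('scene','s9.png');t=shot('top','t9.png')
```

```text
at [498.9 434.8 202.4] jaw -0.07 shift units [ 0.2849 -0.0019 -0.0024] mm 142.44747791392538
[254.8 191.3] [254.9 183.4]
```

View pics/w9b.png

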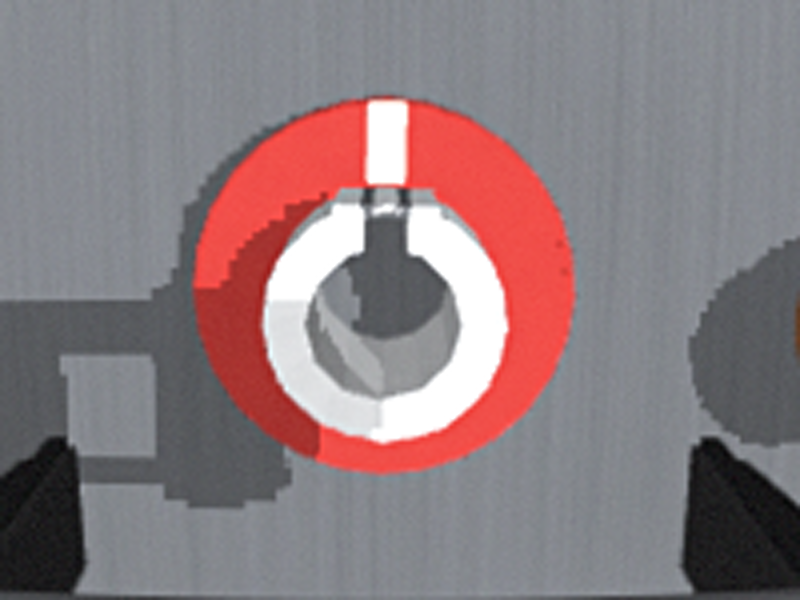

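Pulley disc centre is at crop (384,284). Stripe (388,100) and keyway (386,240) show the keyway heading at about 89°. Pulley position is about (500.4,436.6). It needs a turn of about -87° to match the head's yaw of about 2°.

Call:
carry_out:
  grip: [-1, -1, -1, -1, -1]
  linear:
    - [0.05, 0.003, -0.004]
    - [0.08, 0, 0]
    - [0.08, 0, 0]
    - [0.06, 0, 0]
    - [0.037, 0, 0]
  turn: [0, 0, 0, 0, 0]

```text
t: 20.85
eef_pos: [499.6, 436.4, 46.1]
tcp_rot: [-0.968, 1.568, -2.54]
ft_force: [0.2, 0.6, 0.7]
opening: 1.0
```

Call:
carry_out:
  grip: [-1, 1, 1, 1, 1]
  linear:
    - [0, 0, 0]
    - [0, 0, 0]
    - [0, 0, 0]
    - [0, 0, 0]
    - [0, 0, 0]
  turn: [0, 0, 0, 0, 0]

```text
t: 21.35
eef_pos: [500.0, 437.9, 49.6]
tcp_rot: [2.222, 1.569, 0.651]
ft_force: [0.7, 0.6, -1.0]
opening: 0.717
```

Run:
```python
from h import *
go([554.8,10,210]);s=env.state();print(s['ft_force'],s['moment'],s['opening'],s['joints'])
```

```text
at [500.  437.9  49.6] jaw -0.0 shift units [-0.3215  0.11    0.8555] mm 460.2529062202118
[ 0.6860979   0.6129657  -1.04825227] [-0.08420789  0.07921957 -0.02018961] 0.7165278186363854 [6.19923480e-01 7.47606683e-01 1.60270359e+00 6.97269082e-05
 7.89686720e-01 6.19885441e-01]
```

Call:
carry_out:
  grip: [1, 1, 1, 1, 1]
  linear:
    - [0, 0, 0]
    - [-0.03, 0, 0]
    - [-0.08, 0, 0]
    - [-0.1, 0, 0]
    - [-0.1, 0, 0]
  turn: [0, 0, 0, 0, 0]

```text
t: 21.85
eef_pos: [499.2, 437.4, 205.7]
tcp_rot: [-0.939, 1.57, -2.509]
ft_force: [1.1, -0.4, -4.4]
opening: 0.643
```

Call:
carry_out:
  grip: [1, 1, 1, 1, 1]
  linear:
    - [-0.011, 0.005, 0.04]
    - [0, 0.01, 0.08]
    - [0, 0.012, 0.094]
    - [0, 0.012, 0.094]
    - [0, 0.012, 0.094]
  turn: [0, 0, 0, 0, 0]

```text
t: 22.35
eef_pos: [524.5, 234.5, 208.9]
tcp_rot: [-1.193, 1.57, -2.763]
ft_force: [0.9, -0.4, -4.6]
opening: 0.645
```

Call:
carry_out:
  grip: [1, 1, 1, 1, 1]
  linear:
    - [0, 0.012, 0.094]
    - [0, 0.012, 0.094]
    - [0, 0.012, 0.094]
    - [0, 0.012, 0.094]
    - [0, 0.011, 0.0775]
  turn: [0, 0, 0, 0, 0]

```text
t: 22.85
eef_pos: [553.9, 7.3, 209.0]
tcp_rot: [-1.483, 1.57, -3.055]
ft_force: [1.0, -0.4, -3.9]
opening: 0.644
```

Call:
carry_out:
  grip: [1, 1, 1, 1, 1]
  linear:
    - [0, 0, 0]
    - [0, 0, 0]
    - [0, 0, 0]
    - [0, 0, 0]
    - [0, 0, 0]
  turn: [0.0475, 0.0475, 0.0475, 0.0475, 0.0475]

```text
t: 23.35
eef_pos: [554.0, 9.6, 208.8]
tcp_rot: [-0.922, 1.57, 3.037]
ft_force: [1.6, 0.1, -4.2]
opening: 0.644
```

Call:
carry_out:
  grip: [1, 1, 1, 1, 1]
  linear:
    - [0, 0, 0]
    - [0, 0, 0]
    - [0, 0, 0]
    - [0, 0, 0]
    - [0, 0, 0]
  turn: [0.0475, 0.0475, 0.0475, 0.0475, 0.0475]

```text
t: 23.85
eef_pos: [554.0, 9.7, 208.8]
tcp_rot: [-0.173, 1.57, 3.041]
ft_force: [-0.1, -0.4, -3.7]
opening: 0.645
```

Call:
carry_out:
  grip: [1, 1, 1, 1, 1]
  linear:
    - [0, 0, 0]
    - [0, 0, 0]
    - [0.03, 0, 0]
    - [0, 0, 0]
    - [0, 0, 0]
  turn: [0.01, 0, 0, 0, 0]

```text
t: 24.35
eef_pos: [554.4, 9.9, 194.1]
tcp_rot: [-0.228, 1.57, 2.961]
ft_force: [-0.7, -0.9, -3.2]
opening: 0.643
```

Run:
```python
from h import *
a=shot('wrist','w10.png')
go([554.8,10,200]);s=env.state();print(s['ft_force'],s['opening'])
for p in [(554.8,10,26),(554.8+30,10,26),(554.8+26,11,56),(550.5,130.7,100),(656.7,72.7,100)]: print(w2px('wrist',p))
cv2.imwrite('pics/w10b.png',cv2.resize(a[:,30:480],(800,683))[:600])
```

```text
at [554.7   9.9 194.4] jaw -87.27 shift units [-0.0113 -0.0003 -0.0002] mm 5.633386309534345
[-0.65177905  0.39103067 -2.88294199] 0.6434834819606677
[255.4 184.8]
[256.7 158.1]
[255.7 165.7]
[126.  200.8]
[187.   82.6]
```

View pics/w10b.png

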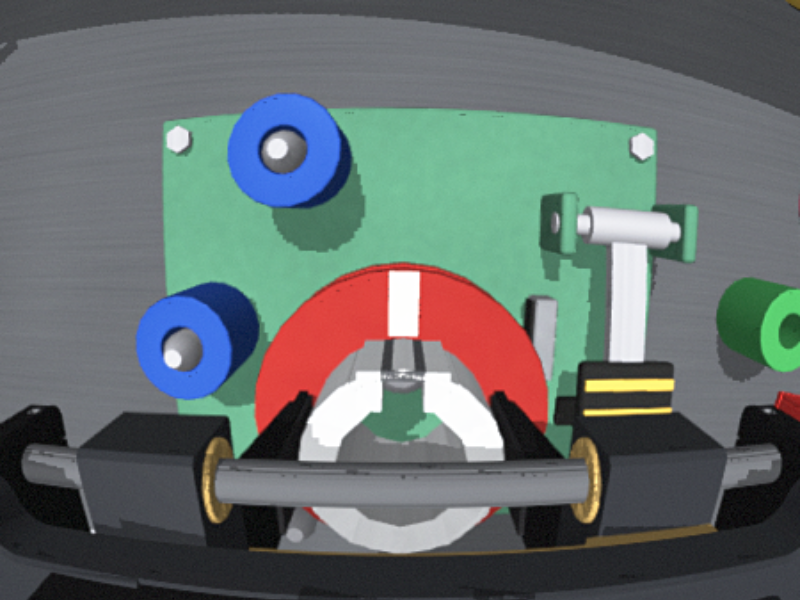

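Run:
```python
from h import *
p=env.state()['eef_pos']
f=lambda x,y,z:(w2px('wrist',(p[0]+x,p[1]+y,p[2]+z))-[30,0])*1.778
for dx in (0,-1.5,-3):
  print(dx,'boss near(bottom)',f(dx-31,0,17),'boss far',f(dx+31,0,17),'disc far',f(dx+55,2,-21))
```

```text
0 boss near(bottom) [397.2052 548.6908] boss far [407.3398 361.823 ] disc far [403.606  261.5438]
-1.5 boss near(bottom) [397.0274 552.4246] boss far [407.162  366.9792] disc far [403.2504 265.9888]
-3 boss near(bottom) [396.6718 556.1584] boss far [406.8064 372.3132] disc far [403.0726 270.4338]
```

In the view the pulley's stripe (404,303) matches the head's heading to about 1°, and the in-hand offset is about 1 mm. Now I lower it over the shaft.

Call:
carry_out:
  grip: [1, 1, 1, 1, 1]
  linear:
    - [0.03, 0, -0.002]
    - [0.04, 0, 0]
    - [0.04, 0, 0]
    - [0.02, 0, 0]
    - [0.02, 0, 0]
  turn: [0, 0, 0, 0, 0]

```text
t: 24.9
eef_pos: [556.0, 10.0, 118.9]
tcp_rot: [-3.115, 1.57, 0.074]
ft_force: [0.3, 1.0, -3.0]
opening: 0.646
```

Call:
carry_out:
  grip: [1, 1, 1, 1]
  linear:
    - [0.01, 0, 0]
    - [0.01, 0, 0]
    - [0, 0, 0]
    - [0, 0, 0]
  turn: [0, 0, 0, 0]

```text
t: 25.3
eef_pos: [555.9, 10.0, 109.4]
tcp_rot: [3.117, 1.57, 0.022]
ft_force: [-1.0, 0.5, -4.3]
opening: 0.642
```

Run:
```python
from h import *
go([555.6,10,75.5]);s=env.state();print(s['ft_force'],s['moment'],s['opening'])
```

```text
at [555.9  10.  109.4] jaw -87.29 shift units [ 0.0677 -0.      0.0007] mm 33.864021865566066
[-0.95265134  0.49119694 -4.28494338] [-0.02750105  0.16002882 -0.02556879] 0.6423105205498285
```

Hardly any side force. I carry on down over the key.

Call:
carry_out:
  grip: [1, 1, 1, 1, 1]
  linear:
    - [0.01, 0, 0]
    - [0.01, 0, 0]
    - [0.01, 0, 0]
    - [0.01, 0, 0]
    - [0, 0, 0]
  turn: [0, 0, 0, 0, 0]

```text
t: 25.8
eef_pos: [555.4, 10.0, 88.2]
tcp_rot: [-0.225, 1.57, 2.964]
ft_force: [-0.4, -0.5, -3.7]
opening: 0.642
```

Run:
```python
from h import *
go([555.6,10,75.5]);s=env.state();print(s['ft_force'],s['moment'],s['opening'])
```

```text
at [555.4  10.   88.2] jaw -87.3 shift units [ 0.0254  0.0001 -0.0004] mm 12.678236882597352
[-0.44853738 -0.53586771 -3.65044103] [-0.09756269  0.18377783 -0.0063714 ] 0.6418471156321008
```

Call:
carry_out:
  grip: [1, 1, 1, 1, 1]
  linear:
    - [0.01, 0, 0]
    - [0.01, 0, 0]
    - [0.004, 0, 0]
    - [0.002, 0, 0]
    - [0, 0, 0]
  turn: [0, 0, 0, 0, 0]

```text
t: 26.3
eef_pos: [555.7, 10.0, 75.9]
tcp_rot: [-0.616, 1.571, 2.573]
ft_force: [-0.0, -0.9, -3.9]
opening: 0.645
```

Call:
carry_out:
  grip: [1, -1, -1, -1, -1]
  linear:
    - [0.002, 0, 0]
    - [0, 0, 0]
    - [0, 0, 0]
    - [0, 0, 0]
    - [0, 0, 0]
  turn: [0, 0, 0, 0, 0]

```text
t: 26.8
eef_pos: [555.9, 10.0, 75.2]
tcp_rot: [-3.12, 1.57, 0.069]
ft_force: [0.2, -0.0, -0.2]
opening: 0.923
```

Call:
carry_out:
  grip: [-1, -1, -1, -1, -1]
  linear:
    - [-0.03, 0, 0]
    - [-0.08, 0, 0]
    - [-0.09, 0, 0]
    - [-0.06, 0, 0]
    - [0, 0, 0]
  turn: [0, 0, 0, 0, 0]

```text
t: 27.3
eef_pos: [557.2, 9.9, 209.2]
tcp_rot: [3.008, 1.564, -0.087]
ft_force: [0.2, 1.0, -0.2]
opening: 0.999
```

Run:
```python
from h import *
a=shot('wrist','w11.png')
go([516.5,-117,200])
for p in [(554.8,10,92),(554.8+31,11,92),(554.8+55,12,54),(516.5,-117,86)]: print(w2px('wrist',p))
b=shot('scene','s11.png')
t=shot('top','t11.png')
cv2.imwrite('pics/c11.png',np.hstack([cv2.resize(a,(533,400)),cv2.resize(b[190:270,220:273],(265,400),interpolation=cv2.INTER_CUBIC)]))
```

```text
at [556.3  10.  206.8] jaw -87.3 shift units [0.0134 0.2499 0.0915] mm 133.24773572093702
[255.5 198.9]
[256.  166.3]
[256.  138.1]
[373.1 237.6]
```

View pics/c11.png

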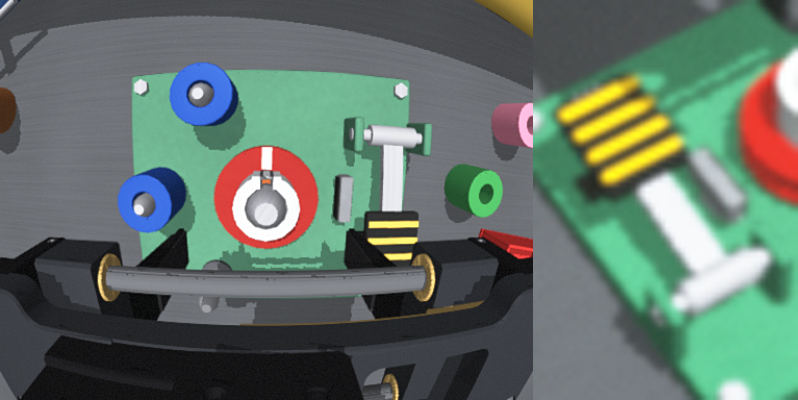

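The key shows in the keyway at (265,182) and the shaft tip shows through the boss, so the pulley is home. Both blue rollers are down on their studs. Next is the treadle, at about (516.5,-117).

Call:
carry_out:
  grip: [1, 1, 1, 1, 1]
  linear:
    - [0, 0.083, 0.0305]
    - [0, 0.083, 0.0305]
    - [0, 0.084, 0.0305]
    - [0, 0, 0]
    - [0, 0, 0]
  turn: [0, 0, 0, 0, 0]

```text
t: 27.95
eef_pos: [515.3, -117.7, 203.8]
tcp_rot: [-0.489, 1.568, 2.697]
ft_force: [0.3, 0.6, 0.2]
opening: 0.634
```

Call:
carry_out:
  grip: [1, 1, 1, 1, 1]
  linear:
    - [0.06, 0, 0]
    - [0.07, 0, 0]
    - [0.05, 0, 0]
    - [0.01, 0, 0]
    - [0, 0, 0]
  turn: [0, 0, 0, 0, 0]

```text
t: 28.45
eef_pos: [515.9, -116.1, 109.3]
tcp_rot: [-0.475, 1.569, 2.715]
ft_force: [0.5, -0.0, 0.4]
opening: 0.215
```

Run:
```python
from h import *
a=shot('wrist','w12.png')
go([516.5,-117,66]);s=env.state();print(s['ft_force'],s['opening'])
m=cv2.inRange(cv2.cvtColor(a,cv2.COLOR_BGR2HSV),(20,150,120),(35,255,255));n,l,st,c=cv2.connectedComponentsWithStats(m)
for i in range(1,n):
    if st[i,4]>30: print(st[i],c[i].round(),px2w('wrist',*c[i],86))
t=cams.read_camera('top');m=cv2.inRange(cv2.cvtColor(t,cv2.COLOR_BGR2HSV),(105,180,90),(125,255,255));n,l,st,c=cv2.connectedComponentsWithStats(m)
print([(st[i].tolist()) for i in range(1,n) if st[i,4]>60])
```

```text
at [ 516.3 -116.4  110.3] jaw -87.24 shift units [ 0.0885  0.0013 -0.0003] mm 44.27381826792794
[0.82568432 0.146298   0.75557399] 0.1718617106136922
[221 188  39   1  39] [240. 188.] [ 545.1 -105.1   86. ]
[282 189  28  10  37] [299. 190.] [ 545.5 -142.    86. ]
[220 215  66  10  76] [248. 216.] [ 527.2 -111.    86. ]
[280 215  29  11  48] [297. 222.] [ 524.3 -142.8   86. ]
[239 241  34  11 203] [251. 246.] [ 506.4 -113.6   86. ]
[[228, 134, 19, 24, 290], [208, 170, 21, 17, 177]]
```

Call:
carry_out:
  grip: [1, 1, 1, 1, 1]
  linear:
    - [0, 0.005, 0]
    - [0.02, 0, 0]
    - [0.02, 0, 0]
    - [0.015, 0, 0]
    - [0, 0, 0]
  turn: [0, 0, 0, 0, 0]

```text
t: 29.05
eef_pos: [515.3, -119.6, 81.4]
tcp_rot: [-0.24, 1.569, 2.949]
ft_force: [-5.2, -2.3, 7.9]
opening: 0.006
```

Call:
carry_out:
  grip: [1, 1, 1, 1, 1]
  linear:
    - [0.01, 0, 0]
    - [0.01, 0, 0]
    - [0.006, 0, 0]
    - [0, 0, 0]
    - [0, 0, 0]
  turn: [0, 0, 0, 0, 0]

```text
t: 29.55
eef_pos: [515.2, -119.6, 69.2]
tcp_rot: [-0.201, 1.569, 2.988]
ft_force: [-6.7, -2.2, 12.1]
opening: 0.003
```

Call:
carry_out:
  grip: [1, 1, 1]
  linear:
    - [0.006, 0, 0]
    - [0, 0, 0]
    - [0, 0, 0]
  turn: [0, 0, 0]

```text
t: 29.85
eef_pos: [515.3, -119.6, 67.7]
tcp_rot: [0.252, 1.57, -2.842]
ft_force: [-11.8, -0.4, 29.4]
opening: 0.004
```

Call:
carry_out:
  grip: [1, 1, 1]
  linear:
    - [0.004, 0, 0]
    - [0, 0, 0]
    - [0, 0, 0]
  turn: [0, 0, 0]

```text
t: 30.15
eef_pos: [515.3, -119.7, 67.0]
tcp_rot: [2.144, 1.57, -0.95]
ft_force: [-16.8, 0.7, 48.1]
opening: 0.006
```

The force jumped while the height barely changed, so the treadle is on its stop. I release it.

Call:
carry_out:
  grip: [1, 1, 1, 1, 1]
  linear:
    - [-0.02, 0, 0]
    - [-0.04, 0, 0]
    - [-0.08, 0, 0]
    - [-0.09, 0, 0]
    - [-0.09, 0, 0]
  turn: [0, 0, 0, 0, 0]

```text
t: 30.65
eef_pos: [515.7, -119.4, 225.4]
tcp_rot: [-0.571, 1.57, 2.617]
ft_force: [0.9, 0.0, -0.0]
opening: 0.005
```

Call:
carry_out:
  grip: [1, 1, 1, 1, 1]
  linear:
    - [-0.04, 0, 0.05]
    - [0, 0, 0.08]
    - [0, 0, 0.06]
    - [0, 0, 0]
    - [0, 0, 0]
  turn: [0, 0, 0, 0, 0]

```text
t: 31.15
eef_pos: [421.3, -124.2, 244.5]
tcp_rot: [2.925, 1.57, -0.17]
ft_force: [-0.1, 0.7, 0.7]
opening: 0.008
```

Run:
```python
from h import *
go([0,0,0])
a=shot('wrist','w13.png');b=shot('scene','s13.png')
cv2.imwrite('pics/c13.png',np.hstack([cv2.resize(a,(400,300)),cv2.resize(b[130:310,100:340],(400,300),interpolation=cv2.INTER_CUBIC)]))
b0=cv2.imread('pics/scene0.png')
c=lambda i:cv2.resize(i[195:245,210:280],(400,286),interpolation=cv2.INTER_CUBIC)
cv2.imwrite('pics/c13.png',np.vstack([cv2.imread('pics/c13.png'),np.hstack([c(b0),c(b)])]))
```

```text
at [ 421.3 -124.2  244.5] jaw -87.35 shift units [ 0.4882 -0.2873  0.8306] mm 502.7101519332622
```

View pics/c13.png

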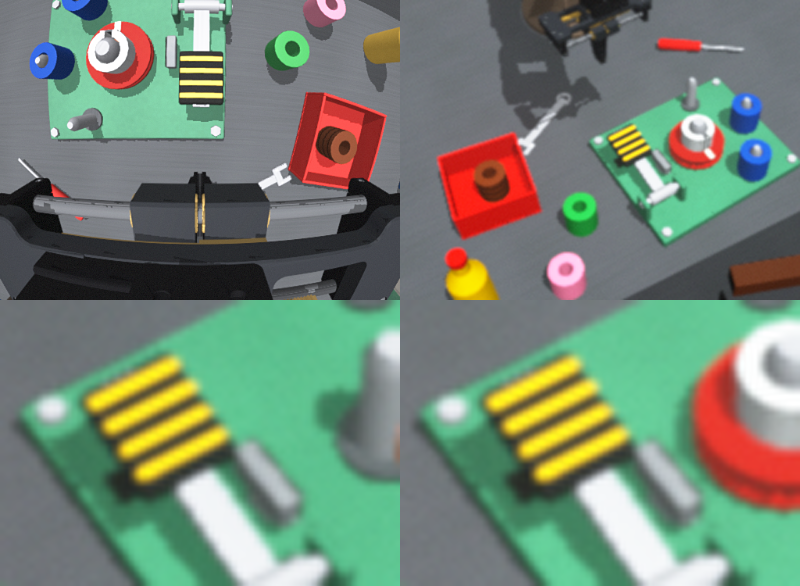

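The final picture shows the worn roller in the tub, both blue rollers down with their stud tips showing, the pulley home, and the treadle back up exactly as it was at the start. The bystanders and look-alikes in view have not moved.

```bash
python3 -c "
from cell import env
print(env.job_done())"
```

```text
the job is handed in; nothing more can be done
None
```

I've handed the job in after about 31 s of robot time, and the last pictures show everything fitted as asked; no verdict was given.

- **Worn roller:** there was only one; it is in the red scrap tub.
- **Blue rollers:** two were present, and each is fully down on its own stud. The third stud was left empty.
- **Pulley:** it went over the orange key without catching and sits home. The gripper height at seating and a later close view both agree.
- **Treadle:** I pressed it to its stop, where the force rose sharply with almost no further travel. It came back up and looks the same as in the first picture.
- **Other things:** nothing in view had moved in the last pictures. The jar was not in that last view; I had kept clear of it.

**Possible concern:** the last push on the treadle peaked at about 48 N vertically, more than the 11 N needed. It was at the fingertips, not the arm or gripper body, and well below the 120 N wrist limit. I took the 40 N rule to cover only the arm and gripper body.

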